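# Slide the vial rack round the bench-top stands into the reader's bay

## Task

Slide the steel vial rack along the bench, without lifting it, round the tube stand or tip box in its way and into the reader's loading bay, and press it home with about 10 N (never more than 16 N on the bay) against the end stop, so that the sensing pin is in flush and the rack sits square. The stop is set at an unknown depth, so find it by feel. Then back away; do not touch the tube stand or tip box with rack or arm, and leave everything else on the bench where it is.

Things in the scene. Friction and masses are not known exactly. Their poses are not given: they have to be found in the camera images.
- rack_c (a point): Centre (half-way up, 22.5 mm above the bench) of the loose vial rack: a stainless block 80 mm (its x) by 110 mm (its y) by 45 mm high, eight low white vial caps on top reaching 52 mm. 0.45 to 0.8 kg. Too wide to grip; it is pushed on its faces and slides with 1.5 to 6 N.
- rack: The same rack, origin under its centre. It starts to the left or right of the bay's axis, on the robot's side of the tube stand and tip box, turned up to 0.25 rad from the bay. It goes in with its x along the bay's x; a half turn does not matter.
- bay: Fixed white reader with its loading bay. Origin on the bench; x into the bay (away from the robot), y left, z up. The bay is open to -x and has no floor: the rack slides in on the bench. Two aluminium guides 30 mm high, inner faces at y = +-59 mm (4 mm free each side of the rack), from x = -30 to 75 mm. Housing up to 100 mm high from x = 80 to 220 mm.
- bay_mouth (a point): Middle of the bay's mouth on the bench, at x = -60 mm of the bay: here the flared lips are about 146 mm apart; they narrow to the guides 30 mm farther in.
- bay_end (a point): Point on the bay's axis at x = 20 mm of the bay, 20 mm up: the nearest place of the face of the steel end stop (70 mm wide, 34 mm high). The stop is rigidly clamped anywhere from here to 35 mm deeper, different each time and not measured; the seated rack's centre thus lies at x = -20 to 15 mm of the bay.
- pin (a joint): Brass sensing pin, 10 mm across, in the middle of the end stop, 20 mm above the bench: 0 when fully out (8 mm proud of the stop), 0.008 when pushed in flush. Its spring is weak (0.2 N to 0.7 N); friction of the rack on the bench holds it in. Fully in, the rack lies on the rigid stop.
- tubestand: Fixed grey stand of short glass tubes, 120 mm (x) by 90 mm (y) by 52 mm high, origin under its centre, beside the bay's mouth on one side. Must not be touched.
- tipbox: Fixed pipette tip box with white lid, 124 mm (x) by 94 mm (y) by 56 mm high, origin under its centre, beside the bay's mouth on the other side. Must not be touched.
- carousel: Loose round white tube carousel, 100 mm across and 50 mm high, origin under its centre, on the side of the bay opposite to the rack. Leave alone.
- bottle_a: Loose clear bottle with white cap, 60 mm across, 160 mm high, origin under its centre. Leave alone.
- bottle_b: Loose clear bottle with white cap, 60 mm across, 160 mm high, origin under its centre. Leave alone.
- beaker: Loose glass beaker, 70 mm across, 80 mm high, origin under its centre. Leave alone.
- cap: Loose white screw cap, 32 mm across, 14 mm high, origin under its centre. Leave alone.
Mind the look-alikes: they are no part of the job. Leave any blue, turquoise or yellow look-alike of the rack alone.

How it is judged:
By the outcome, as a careful person would: the job done as asked, in the order asked, and still so for the second after the job is handed in, with the robot touching nothing.
It also fails if it takes over 72 s, if anything falls off the work surface, if the arm or the gripper's body presses on something with over 40 N, if the wrist force passes 120 N, or if a joint passes its speed limit or range.

## Robot

A 7-joint arm with a two-finger parallel gripper is mounted at the origin on the work surface. World frame = base frame: x ahead of the robot, y to its left, z up, the work surface at z = 0. Lengths are in m, angles in rad, forces in N, time in s.
With the tool pointing down it reaches from about 0.4 to 0.85 m from the base axis. Payload 10.4 kg.
Tool frame: the origin (TCP) lies midway between the tips of the shut fingers; the grasp point (between the pads) lies 19 mm behind it; z points along the fingers, y is the line along which they close (so a half turn about z gives the same grasp; the last joint's range is limited). The gripper opens to 87 mm and grips with 3 to 60 N. Pads are 19 mm wide; open, the fingers measure 117 mm over their backs; the gripper's body (75 mm by 190 mm) begins 51 mm behind the grasp point.
Start: joints at [1.31, 0.332, -0.065, 1.46, 0.022, 1.35, -0.088], TCP at [0.147, -0.607, 0.223] pointing down, gripper open.
Joint ranges: [-2.6, 2.6], [-0.5, 2.12], [-1.47, 1.34], [0.16, 2.42], [-1.27, 4.41], [0.06, 2.06], [-2.6, 2.6]. Speed limits (rad/s): [2.22, 2.22, 2.79, 2.79, 3.14, 3.14, 3.14].

## Interface

Orientations are given as a unit quaternion [x, y, z, w].
In Python, from bench import r gives the robot as it stands.
- The arm moves only by the tool move_arm, never from a script. Its argument "targets" is a list of rows, each a list of 3 entries, a list of its own where there are three numbers: the shift along the tool's x, y, z in cm, then the turn, a rotation vector about the tool's x, y, z in rad, then the opening in per cent of the stroke, from 0 (shut) to 100 (fully open). In form: [[[x, y, z], [wx, wy, wz], gripper], ...]. A call has 1 to 20 rows; each row shifts and turns the commanded pose from where the row before left it, along the tool's axes as they then stand; what a row does not reach is not made up. A row lasts 1/8 s, in which the tool goes at most 62.5 mm and 10.7 degrees, less where a joint would pass 70% of its speed; a pose out of reach is approached as far as the arm can. A call with a gripper value outside its range is refused whole. The fingers move at their own pace and stop on an object; "grip_force" is the grip in N (left out, the last holds). Time passes only in rows, so rows that do not move let the fingers close. It gives the time, the measured TCP pose, the force, the opening and the grip force at its end, in the units of the state.
- r.read_state(): the state, without advancing time (a new reading comes with each control period).
- r.camera(name): name is "side" or "top" or "wrist"; returns a dict with "image" (420x560x3 uint8, blue, green, red), "vertical_fov" (degrees; the focal length in pixels is half the picture's height over the tangent of half this angle, whatever the lens; pixels are square), "cx", "cy" (the principal point, pixels), "cam_to_world" (4x4, takes a point from camera to world coordinates). Camera axes: x right, y down, z forward; pixel columns grow to the right and rows downward; lengths in m; the calibration is good to about 2 mm. A picture is of the moment at which its call begins. There is no depth.
- r.close_job(): hands the job in; it is judged then, once.
The state is a dict: "time": time; "joint_positions": joint angles; "joint_vel": joint speeds; "joint_torque": joint torques, N m; "ee_pos": TCP position; "eef_rot": TCP orientation; "ft_force": force on the tool from outside, world axes, zero at the start; "torque": the same for the moment, N m; "width": finger opening in m; "grip_force": force on a finger pad.
Only numpy, scipy, OpenCV 4.12 (cv2) and the standard library are available. Lean on these libraries where they do the work, as an engineer would, in place of code of your own. Each camera call takes 0.05 s, during which the arm holds its last target. There are 200 camera calls.

## Working session

There is one attempt and no reset: what is moved stays moved. The work goes in short steps, Python scripts to look and compute and a tool call to move; the robot and the scene stay as the last step left them, time stands still between calls to the robot, and variables do not carry over. Pictures are saved under pics/ and viewed, at most 10 in all, crops included, and the job is handed in when it is done.

Besides the shell and the picture viewer there is one more tool, called after ">>>" in YAML: its name, and indented under it one key for each argument. move_arm: Moves the arm, as the interface text tells. Its arguments: {"type":"object","properties":{"targets":{"type":"array"},"grip_force":{"type":"number"}},"required":["targets"]}

```bash
mkdir -p pics
cat > h.py <<'E'
import numpy as np,cv2
from bench import r
def snap(n,f):
    c=r.camera(n); cv2.imwrite(f'pics/{f}.png',c['image']); np.savez(f'pics/{f}.npz',**{k:np.array(v) for k,v in c.items()}); return c
def p2w(f,uv,z):
    c=np.load(f'pics/{f}.npz'); F=c['image'].shape[0]/2/np.tan(np.radians(float(c['vertical_fov']))/2)
    uv=np.atleast_2d(uv).astype(float); T=c['cam_to_world']
    d=np.c_[(uv[:,0]-c['cx'])/F,(uv[:,1]-c['cy'])/F,np.ones(len(uv))]@T[:3,:3].T
    o=T[:3,3]; return o+d*((z-o[2])/d[:,2])[:,None]
def w2p(f,P):
    c=np.load(f'pics/{f}.npz'); F=c['image'].shape[0]/2/np.tan(np.radians(float(c['vertical_fov']))/2)
    T=np.linalg.inv(c['cam_to_world']); q=np.atleast_2d(P)@T[:3,:3].T+T[:3,3]
    return np.c_[F*q[:,0]/q[:,2]+c['cx'],F*q[:,1]/q[:,2]+c['cy']]
E
python3 - <<'E'
from h import *
for n in ('top','side'):
    c=snap(n,n+'0'); print(n,c['vertical_fov'],c['cx'],c['cy'],np.round(c['cam_to_world'],3).tolist())
s=r.read_state();print(s['time'],s['ee_pos'],s['eef_rot'],s['ft_force'],s['width'])
E
```

```text
top 45.423085744313504 282.70383405751124 205.07440244715065 [[-0.012, -0.992, 0.123, 0.346], [-1.0, 0.013, 0.01, -0.115], [-0.012, -0.123, -0.992, 1.58], [0.0, 0.0, 0.0, 1.0]]
side 48.38019366300422 279.95778976651764 203.18066778368765 [[-0.846, -0.407, 0.346, 0.013], [-0.534, 0.651, -0.539, 0.692], [-0.006, -0.641, -0.768, 1.168], [0.0, 0.0, 0.0, 1.0]]
0.1 [ 0.1471556  -0.60709072  0.2218496 ] [ 9.92936059e-01  1.18649108e-01 -1.17260860e-04 -5.99269326e-04] [0.2283606  0.43506959 0.19820025] 0.08691004506314445
```

View pics/top0.png

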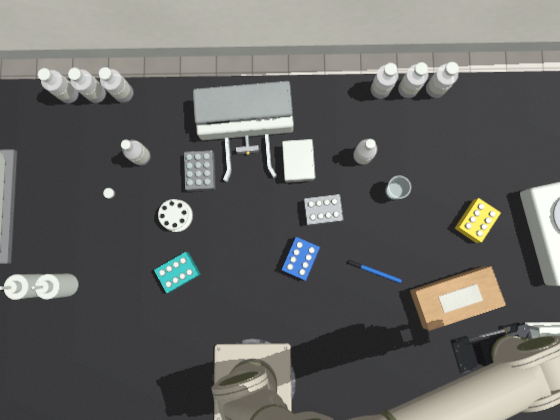

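View pics/side0.png

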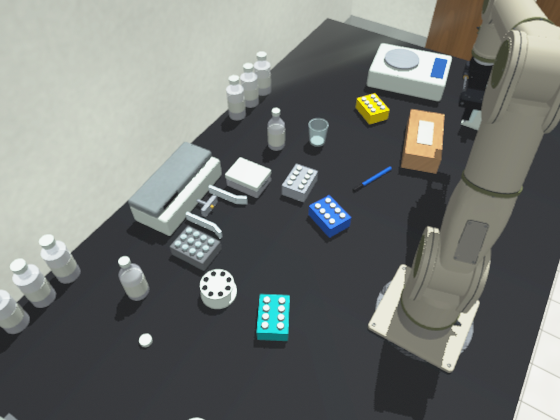

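Top view: the steel-coloured rack is at (323,210). The look-alikes are blue (300,258), turquoise (177,272) and yellow (478,220). Only the grey one fits. The bay is at (247,150), the tip box at (298,160) and the tube stand at (199,170). I'll confirm with a crop.

Run:
```python
from h import *
i=cv2.imread('pics/top0.png')[80:280,170:430]
cv2.imwrite('pics/crop0.png',cv2.resize(i,None,fx=3,fy=3,interpolation=cv2.INTER_CUBIC))
```

```text
(no output)
```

View pics/crop0.png

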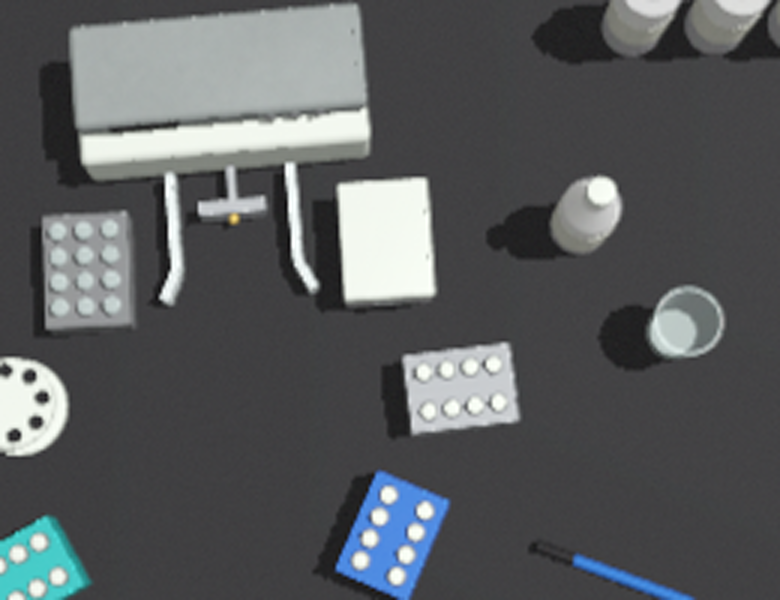

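The crop confirms it: the grey steel rack at crop (462,390) has eight white caps. The bay is at (232,210) with its brass pin visible, and the blue and turquoise ones are look-alikes.

```bash
cat >> h.py <<'E'
from scipy.optimize import least_squares
def fit(f,local,uv,x0):
    L=np.array(local,float)/1000; uv=np.array(uv,float)
    def W(p):
        c,s=np.cos(p[2]),np.sin(p[2]); return np.c_[p[0]+c*L[:,0]-s*L[:,1],p[1]+s*L[:,0]+c*L[:,1],L[:,2]]
    g=lambda p:(w2p(f,W(p))-uv).ravel()
    s=least_squares(g,x0,x_scale=[.01,.01,.1]); return s.x,np.abs(s.fun).max()
def box(a,b,h): return [[a/2,b/2,h],[a/2,-b/2,h],[-a/2,-b/2,h],[-a/2,b/2,h]]
E
python3 - <<'E'
from h import *
C=lambda a:(np.array(a)+.5)/3-.5+[170,80]
print('rack',fit('top0',box(80,110,45),C([(404,354),(510,343),(519,420),(412,433)]),[.6,-.2,0]))
print('bay',fit('top0',[[75,59,30],[-30,59,30],[75,-59,30],[-30,-59,30],[-60,73,30],[-60,-73,30]],C([(178,175),(183,268),(286,165),(293,262),(173,303),(311,293)]),[.75,0,0]))
print('tip',fit('top0',box(124,94,56),C([(338,184),(428,178),(435,296),(344,303)]),[.7,-.1,0]))
print('tube',fit('top0',box(120,90,45),C([(43,215),(129,211),(134,326),(46,329)]),[.7,.1,0]))
print('blue',fit('top0',box(80,110,45),C([(379,472),(448,500),(408,597),(337,567)]),[.5,-.2,-1.9])) 
for nm,u in (('stopL',(198,216)),('stopR',(266,208))): print(nm,p2w('top0',C([u]),.034))
for nm,u in (('beaker',(686,330)),('carousel',(15,405)),('bottle',(585,240))): print(nm,p2w('top0',C([u]),.02))
E
```

```text
rack (array([ 0.52313814, -0.22383311,  0.09509918]), np.float64(0.4040929789609322))
bay (array([0.68435471, 0.00701316, 0.06417776]), np.float64(1.2557101798005306))
tip (array([ 0.67592285, -0.14907228,  0.04550892]), np.float64(0.3947896354252407))
tube (array([0.65095236, 0.16085011, 0.0372765 ]), np.float64(0.39366442849438954))
blue (array([ 0.37455929, -0.15134528, -0.41006387]), np.float64(6.964635326824407))
stopL [[0.70914074 0.04758575 0.034     ]]
stopR [[ 0.71668281 -0.02390365  0.034     ]]
beaker [[ 0.58331519 -0.46167843  0.02      ]]
carousel [[0.51359747 0.24047556 0.02      ]]
bottle [[ 0.68066999 -0.35933671  0.02      ]]
```

>>> move_arm:
  targets:
    - [[3.15, -1.4, 0], [0, 0, 0], 50]
    - [[3.15, -1.4, 0], [0, 0, 0], 50]
    - [[3.15, -1.4, 0], [0, 0, 0], 50]
    - [[3.15, -1.4, 0], [0, 0, 0], 50]
    - [[3.15, -1.4, 0], [0, 0, 0], 50]
    - [[3.15, -1.4, 0], [0, 0, 0], 50]
    - [[3.15, -1.4, 0], [0, 0, 0], 50]
    - [[3.15, -1.4, 0], [0, 0, 0], 50]
    - [[3.15, -1.4, 0], [0, 0, 0], 50]
    - [[3.15, -1.4, 0], [0, 0, 0], 50]
    - [[3.15, -1.4, 0], [0, 0, 0], 50]
    - [[3.15, -1.4, 0], [0, 0, 0], 50]
    - [[3.15, -1.4, 0], [0, 0, 0], 50]
    - [[3.15, -1.4, 0], [0, 0, 0], 50]

```text
time: 1.85
ee_pos: [0.5303, -0.3123, 0.2222]
eef_rot: [0.993, 0.119, -0.0, -0.0]
ft_force: [-0.0, -0.2, -0.0]
width: 0.0436
grip_force: 0.0
```

>>> move_arm:
  targets:
    - [[0, 0, 0], [0, 0, -0.143], 50]
    - [[0, 0, 0], [0, 0, -0.143], 50]
    - [[0, 0, 0], [0, 0, -0.143], 50]
    - [[0, 0, 0], [0, 0, -0.143], 50]
    - [[0, 0, 0], [0, 0, -0.143], 50]
    - [[0, 0, 0], [0, 0, -0.143], 50]
    - [[0, 0, 0], [0, 0, -0.143], 50]
    - [[0, 0, 0], [0, 0, -0.143], 50]
    - [[0, 0, 0], [0, 0, -0.143], 50]
    - [[0, 0, 0], [0, 0, -0.143], 50]
    - [[0, 0, 0], [0, 0, 0], 50]

```text
time: 3.22
ee_pos: [0.5294, -0.3131, 0.2221]
eef_rot: [0.672, 0.74, -0.0, -0.0]
ft_force: [-0.0, -0.0, 0.3]
width: 0.0438
grip_force: 0.0
```

```bash
cat >> h.py <<'E'
from scipy.spatial.transform import Rotation as R
def st():
    s=r.read_state(); M=R.from_quat(s['eef_rot']).as_matrix(); h=np.arctan2(M[1,0],M[0,0])
    print('t%.2f'%s['time'],'tcp',np.round(s['ee_pos'],4),'head %.4f'%h,'tilt',np.round(M[:2,2],4),'F',np.round(s['ft_force'],2),'w %.3f'%s['width']); return s,h
def to(x,y,z,head):
    s,h=st(); d=np.array([x,y,z])-s['ee_pos']; M=R.from_quat(s['eef_rot']).as_matrix()
    print('shift cm',np.round(M.T@d*100,2),'wz %.3f'%(-((head-h+np.pi)%(2*np.pi)-np.pi)))
E
python3 - <<'E'
from h import *
to(.529,-.313,.015,1.666); snap('wrist','w1'); print(r.read_state()['joint_positions'])
E
```

```text
t3.23 tcp [ 0.5294 -0.3131  0.2221] head 1.6668 tilt [-0.0006  0.0004] F [-0.01 -0.03  0.26] w 0.044
shift cm [ 0.   -0.03 20.71] wz 0.001
[ 0.8808585   0.36102998 -0.541969    1.46595401  0.18696205  1.36683257
  0.42322754]
```

View pics/w1.png

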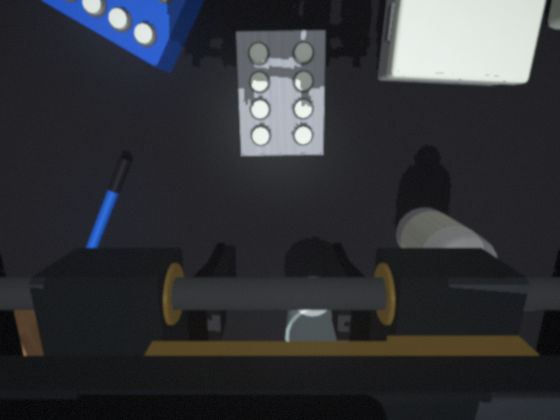

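Run:
```python
from h import *
print('rack',fit('w1',box(80,110,45),[(324,31),(323.5,155),(241,156),(237,31)],[.52,-.22,.095]))
print('tipbox near corner+far', p2w('w1',[(390,79),(527,83)],.03))
print('bottle', p2w('w1',[(398,228)],0.08),p2w('w1',[(398,228)],0.02))
```

```text
rack (array([ 0.52466705, -0.22379724,  0.1091607 ]), np.float64(1.7990758519414953))
tipbox near corner+far [[ 0.62683874 -0.19746986  0.03      ]
 [ 0.75861839 -0.18832459  0.03      ]]
bottle [[ 0.64289882 -0.33028715  0.08      ]] [[ 0.66640699 -0.34783272  0.02      ]]
```

>>> move_arm:
  targets:
    - [[0, 0, 3], [0, 0, 0], 50]
    - [[0, 0, 3], [0, 0, 0], 50]
    - [[0, 0, 3], [0, 0, 0], 50]
    - [[0, 0, 3], [0, 0, 0], 50]
    - [[0, 0, 3], [0, 0, 0], 50]
    - [[0, 0, 3], [0, 0, 0], 50]
    - [[0, 0, 1.5], [0, 0, 0], 50]
    - [[0, 0, 1.2], [0, 0, 0], 50]
    - [[0, 0, 0], [0, 0, 0], 50]

```text
time: 4.4
ee_pos: [0.5296, -0.313, 0.0154]
eef_rot: [0.672, 0.74, -0.0, -0.0]
ft_force: [0.4, -0.4, 0.1]
width: 0.0436
grip_force: 0.0
```

>>> move_arm:
  targets:
    - [[0.7, 0, 0], [0, 0, 0], 50]
    - [[0.7, 0, 0], [0, 0, 0], 50]
    - [[0.5, 0, 0], [0, 0, 0], 50]
    - [[0.5, 0, 0], [0, 0, 0], 50]
    - [[0.5, 0, 0], [0, 0, 0], 50]
    - [[0.5, 0, 0], [0, 0, 0], 50]
    - [[0.5, 0, 0], [0, 0, 0], 50]
    - [[0.5, 0, 0], [0, 0, 0], 50]

```text
time: 5.4
ee_pos: [0.5256, -0.2696, 0.0158]
eef_rot: [0.672, 0.74, -0.0, 0.001]
ft_force: [0.2, -4.8, 1.6]
width: 0.0438
grip_force: 2.6
```

>>> move_arm:
  targets:
    - [[0.7, 0, 0], [0, 0, 0], 50]
    - [[0.8, 0, 0], [0, 0, 0.003], 50]
    - [[0.8, 0, 0], [0, 0, 0.003], 50]
    - [[0.8, 0, 0], [0, 0, 0.003], 50]
    - [[0.8, 0, 0], [0, 0, 0.003], 50]
    - [[0.8, 0, 0], [0, 0, 0.003], 50]
    - [[0.8, 0, 0], [0, 0, 0.003], 50]
    - [[0.8, 0, 0], [0, 0, 0.003], 50]
    - [[0.8, 0, 0], [0, 0, 0.003], 50]
    - [[0.8, 0, 0], [0, 0, 0.003], 50]
    - [[0.8, 0, 0], [0, 0, 0.003], 50]
    - [[0.8, 0, 0], [0, 0, 0.003], 50]
    - [[0.8, 0, 0], [0, 0, 0], 50]
    - [[0.8, 0, 0], [0, 0, 0], 50]
    - [[0.8, 0, 0], [0, 0, 0], 50]
    - [[0.8, 0, 0], [0, 0, 0], 50]
    - [[0.8, 0, 0], [0, 0, 0], 50]
    - [[0.7, 0, 0], [0, 0, 0], 50]
    - [[0.5, 0, 0], [0, 0, 0], 50]
    - [[0.3, 0, 0], [0, 0, 0], 50]

```text
time: 7.9
ee_pos: [0.5141, -0.12, 0.0158]
eef_rot: [0.684, 0.729, -0.0, 0.0]
ft_force: [-0.1, -6.3, 3.5]
width: 0.0435
grip_force: 3.0
```

Run:
```python
from h import *
st(); c=snap('top','top1'); i=c['image'][100:300,150:410]
cv2.imwrite('pics/crop1.png',cv2.resize(i,None,fx=3,fy=3,interpolation=cv2.INTER_CUBIC))
```

```text
t7.90 tcp [ 0.5141 -0.12    0.0158] head 1.6345 tilt [ 0.0003 -0.0009] F [-0.05 -6.29  3.47] w 0.044
```

View pics/crop1.png

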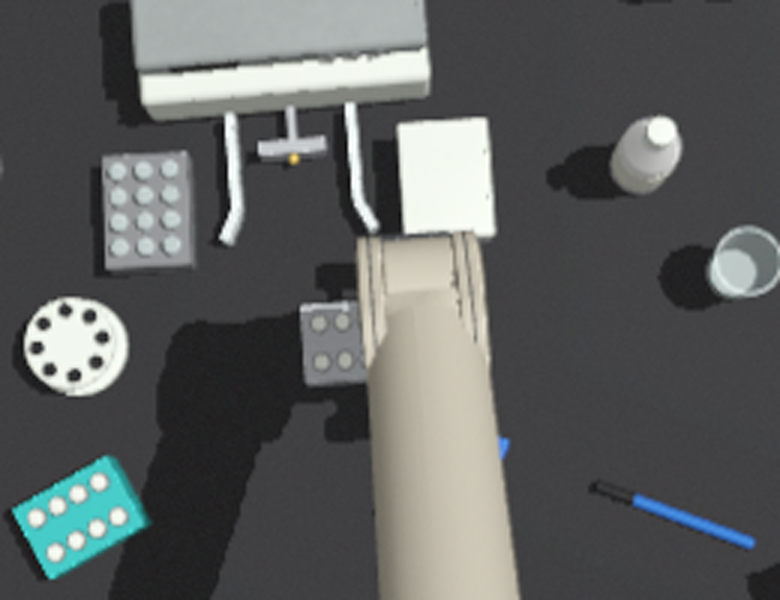

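Only the rack's left face is visible, at crop (302,305)-(306,384). It is moving as planned.

Run:
```python
from h import *
C=lambda a:(np.array(a)+.5)/3-.5+[150,100]
print(fit('top1',[[40,55,45],[-40,55,45]],C([(302,305),(306,384)]),[.51,-.06,.064]))
print('bay',fit('top1',[[75,59,30],[-30,59,30],[75,-59,30],[-30,-59,30],[-60,73,30],[-60,-73,30]],C([(238,113),(243,207),(346,103),(354,201),(233,243),(371,230)]),[.75,0,0]))
```

```text
(array([ 0.51103983, -0.05570772,  0.04618181]), np.float64(0.26434708532508466))
bay (array([0.6859506 , 0.00686042, 0.0696812 ]), np.float64(1.186108527497396))
```

>>> move_arm:
  targets:
    - [[0.5, 0, 0], [0, 0, 0], 50]
    - [[0.6, 0, 0], [0, 0, 0], 50]
    - [[0.6, 0, 0], [0, 0, 0], 50]
    - [[0.6, 0, 0], [0, 0, 0], 50]
    - [[0.6, 0, 0], [0, 0, 0], 50]
    - [[0.6, 0, 0], [0, 0, 0], 50]
    - [[0.6, 0, 0], [0, 0, 0], 50]
    - [[0.5, 0, 0], [0, 0, 0], 50]
    - [[0.3, 0, 0], [0, 0, 0], 50]
    - [[0.2, 0, 0], [0, 0, 0], 50]
    - [[0, 0, 0], [0, 0, 0], 50]

```text
time: 9.32
ee_pos: [0.5107, -0.069, 0.0158]
eef_rot: [0.684, 0.729, -0.0, 0.0]
ft_force: [0.4, -4.9, 3.7]
width: 0.0435
grip_force: 2.4
```

>>> move_arm:
  targets:
    - [[-1, 0, 0], [0, 0, 0], 50]
    - [[-1.5, 0, 0], [0, 0, 0], 50]
    - [[-1.5, 0, -2], [0, 0, 0], 50]
    - [[0, 0, -4], [0, 0, 0], 50]
    - [[0, 0, -4], [0, 0, 0], 50]
    - [[0, 0, -4], [0, 0, 0], 50]
    - [[0, 0, -4], [0, 0, 0], 50]
    - [[0, 0, 0], [0, 0, 0], 50]

```text
time: 10.32
ee_pos: [0.5148, -0.1096, 0.1984]
eef_rot: [0.684, 0.729, 0.001, 0.002]
ft_force: [0.2, -0.7, -0.4]
width: 0.0436
grip_force: 0.0
```

Run:
```python
from h import *
# target: behind rack, heading .0665, away from axis
to(.44,-.010,.195,.0665); snap('wrist','w2')
```

```text
t10.32 tcp [ 0.5148 -0.1096  0.1984] head 1.6342 tilt [ 0.0047 -0.0013] F [ 0.19 -0.69 -0.38] w 0.044
shift cm [10.41 -6.83  0.29] wz 1.568
```

>>> move_arm:
  targets:
    - [[2.1, -1.4, 0], [0, 0, 0], 75]
    - [[2.1, -1.4, 0], [0, 0, 0], 75]
    - [[2.1, -1.4, 0], [0, 0, 0], 75]
    - [[2.1, -1.4, 0], [0, 0, 0], 75]
    - [[2, -1.2, 0], [0, 0, 0], 75]

```text
time: 11.0
ee_pos: [0.4375, -0.0091, 0.1941]
eef_rot: [0.684, 0.729, -0.001, -0.001]
ft_force: [-0.4, -0.2, 0.5]
width: 0.065
grip_force: 0.0
```

>>> move_arm:
  targets:
    - [[0, 0, 0], [0, 0, 0.157], 75]
    - [[0, 0, 0], [0, 0, 0.157], 75]
    - [[0, 0, 0], [0, 0, 0.157], 75]
    - [[0, 0, 0], [0, 0, 0.157], 75]
    - [[0, 0, 0], [0, 0, 0.157], 75]
    - [[0, 0, 0], [0, 0, 0.157], 75]
    - [[0, 0, 0], [0, 0, 0.157], 75]
    - [[0, 0, 0], [0, 0, 0.157], 75]
    - [[0, 0, 0], [0, 0, 0.157], 75]
    - [[0, 0, 0], [0, 0, 0.157], 75]
    - [[0, 0, 0], [0, 0, 0], 75]
    - [[0, 0, 0], [0, 0, 0], 75]

```text
time: 12.5
ee_pos: [0.4384, -0.0095, 0.1949]
eef_rot: [0.999, 0.034, -0.001, -0.0]
ft_force: [-0.5, -0.1, -0.3]
width: 0.065
grip_force: 0.0
```

Run:
```python
from h import *
to(.44,-.010,.015,.0665); a=snap('wrist','w3')['image'];b=snap('top','top3')['image'][110:270,170:330]
b=cv2.resize(b,(420,420),interpolation=cv2.INTER_CUBIC)
cv2.imwrite('pics/m3.png',np.hstack([cv2.resize(a,(380,285)).copy() if 0 else a[:,90:470],b]))
```

```text
t12.50 tcp [ 0.4384 -0.0095  0.1949] head 0.0681 tilt [-0.0011  0.0003] F [-0.49 -0.07 -0.29] w 0.065
shift cm [ 0.17  0.07 17.99] wz 0.002
```

View pics/m3.png

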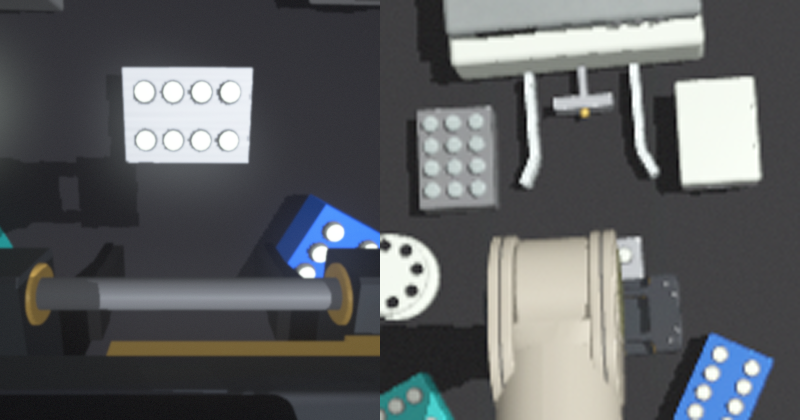

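Left half of the picture: the rack sits squarely ahead of the gripper, corners (123,67)-(249,163), and the blue rack stands clear to the right. Next I'll fit the pose.

Run:
```python
from h import *
print(fit('w3',box(80,110,45),[(213,67),(342,68),(339,163),(216,162)],[.51,0,.064]))
C=lambda a:(np.array(a)+.5)*160/420-.5+[170,110]
print(fit('top3',[[75,59,30],[-30,59,30],[75,-59,30],[-30,-59,30],[-60,73,30],[-60,-73,30]],C([(x-380,y) for x,y in [(533,72),(539,153),(631,65),(638,146),(532,186),(654,176)]]),[.68,0,.06]))
print(p2w('top3',C([(582-380,109)]),.034))
print(p2w('w3',[(276+90,262)],.045))
```

```text
(array([ 0.51009017, -0.00347616,  0.0633234 ]), np.float64(1.4117708692360225))
(array([0.68676007, 0.00677671, 0.07434538]), np.float64(1.704986026210804))
[[0.71009387 0.01297749 0.034     ]]
[[ 0.38009233 -0.0984433   0.045     ]]
```

>>> move_arm:
  targets:
    - [[0, 0, 3], [0, 0, 0], 75]
    - [[0, -0.2, 3], [0, 0, 0], 75]
    - [[0, 0, 3], [0, 0, 0], 75]
    - [[0, 0, 3], [0, 0, 0], 75]
    - [[0, 0, 3], [0, 0, 0], 75]
    - [[0, 0, 1.5], [0, 0, 0], 75]
    - [[0, 0, 1.5], [0, 0, 0], 75]
    - [[0, 0, 0], [0, 0, 0], 75]

```text
time: 13.6
ee_pos: [0.4384, -0.0073, 0.0151]
eef_rot: [0.999, 0.033, -0.0, -0.0]
ft_force: [-0.2, 0.2, -0.2]
width: 0.0654
grip_force: 0.0
```

>>> move_arm:
  targets:
    - [[0.7, 0, 0], [0, 0, 0], 75]
    - [[0.7, 0, 0], [0, 0, 0], 75]
    - [[0.5, 0, 0], [0, 0, 0], 75]
    - [[0.5, 0, 0], [0, 0, 0], 75]
    - [[0.5, 0, 0], [0, 0, 0], 75]
    - [[0.6, 0, 0], [0, 0, 0], 75]
    - [[0.6, 0, 0], [0, 0, 0], 75]
    - [[0.6, 0, 0], [0, 0, 0], 75]
    - [[0.6, 0, 0], [0, 0, 0], 75]
    - [[0.6, 0, 0], [0, 0, 0], 75]
    - [[0.6, 0, 0], [0, 0, 0], 75]
    - [[0.6, 0, 0], [0, 0, 0], 75]
    - [[0.6, 0, 0], [0, 0, 0], 75]
    - [[0.5, 0, 0], [0, 0, 0], 75]
    - [[0.3, 0, 0], [0, 0, 0], 75]
    - [[0, 0, 0], [0, 0, 0], 75]

```text
time: 15.6
ee_pos: [0.5227, -0.0019, 0.0153]
eef_rot: [0.999, 0.032, -0.001, 0.0]
ft_force: [-4.6, 0.4, 2.4]
width: 0.0652
grip_force: 2.3
```

Run:
```python
from h import *
st(); a=snap('top','top4')['image'][100:240,190:320]; b=snap('side','side4')['image'][130:280,130:320]
a=cv2.resize(a,None,fx=4,fy=4,interpolation=cv2.INTER_CUBIC)[:450,:390];b=cv2.resize(b,None,fx=2,fy=2,interpolation=cv2.INTER_CUBIC)
m=np.zeros((450,780,3),np.uint8);m[:,:390]=a;m[:300,400:780]=b
cv2.imwrite('pics/m4.png',m)
```

```text
t15.60 tcp [ 0.5227 -0.0019  0.0153] head 0.0648 tilt [-0.0023 -0.0005] F [-4.56  0.37  2.38] w 0.065
```

View pics/m4.png

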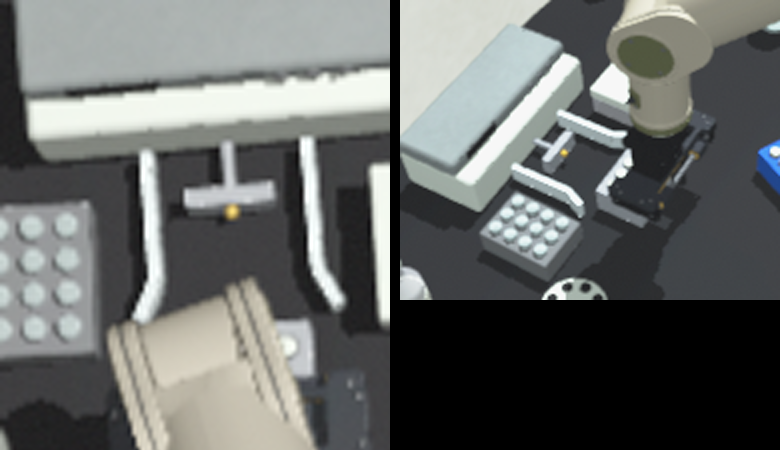

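Rack's right front corner is at crop (312,320), just short of the right lip at (340,307). The lips are clear.

Run:
```python
from h import *
C=lambda a:(np.array(a)+.5)/4-.5+[190,100]
b,e=fit('top4',[[75,59,30],[-30,59,30],[75,-59,30],[-30,-59,30],[-60,73,30],[-60,-73,30]],C([(157,150),(164,275),(301,138),(313,268),(154,320),(332,308)]),[.68,0,.06]);print(b,e)
k=p2w('top4',C([(312,320)]),.045)[0]; print('rack corner',k)
l=p2w('top4',C([(157,150),(164,275),(301,138),(313,268)]),.03)
print('guide headings',np.arctan2(*(l[0]-l[1])[[1,0]]),np.arctan2(*(l[2]-l[3])[[1,0]]))
y=.065; c,s=np.cos(y),np.sin(y); print('rack centre',k[:2]-np.array([[c,-s],[s,c]])@[.04,-.055])
c,s=np.cos(b[2]),np.sin(b[2]); print('corner in bay',np.array([[c,s],[-s,c]])@(k[:2]-b[:2]))
q=r.read_state()['ee_pos']; print('tcp in bay',np.array([[c,s],[-s,c]])@(q[:2]-b[:2]))
h=p2w('top4',C([(275,190),(185,202)]),.034); print('stop face/heading',h,np.arctan2(h[1,0]-h[0,0],h[0,1]-h[1,1]))
```

```text
[0.68658475 0.00682345 0.06306931] 1.3323802725730047
rack corner [ 0.61651783 -0.05284032  0.045     ]
guide headings 0.0560327512244726 0.08236423163649721
rack centre [ 5.73029818e-01 -5.54635145e-04]
corner in bay [-0.07368807 -0.055129  ]
tcp in bay [-0.16412208  0.00161317]
stop face/heading [[ 0.72271903 -0.02406998  0.034     ]
 [ 0.71409197  0.04692735  0.034     ]] -3.0206729830242387
```

>>> move_arm:
  targets:
    - [[0.5, 0, 0], [0, 0, 0], 75]
    - [[0.5, 0, 0], [0, 0, 0], 75]
    - [[0.5, 0, 0], [0, 0, 0], 75]
    - [[0.5, 0, 0], [0, 0, 0], 75]
    - [[0.5, 0, 0], [0, 0, 0], 75]
    - [[0.5, 0, 0], [0, 0, 0], 75]
    - [[0.5, 0, 0], [0, 0, 0], 75]
    - [[0.5, 0, 0], [0, 0, 0], 75]
    - [[0.5, 0, 0], [0, 0, 0], 75]
    - [[0.3, 0, 0], [0, 0, 0], 75]
    - [[0, 0, 0], [0, 0, 0], 75]

```text
time: 17.08
ee_pos: [0.572, 0.0014, 0.0157]
eef_rot: [0.999, 0.032, 0.0, -0.0]
ft_force: [-0.9, 0.2, -0.6]
width: 0.0651
grip_force: 0.4
```

>>> move_arm:
  targets:
    - [[0.3, 0, 0], [0, 0, 0], 75]
    - [[0.3, 0, 0], [0, 0, 0], 75]
    - [[0.3, 0, 0], [0, 0, 0], 75]
    - [[0.3, 0, 0], [0, 0, 0], 75]
    - [[0.3, 0, 0], [0, 0, 0], 75]
    - [[0.3, 0, 0], [0, 0, 0], 75]
    - [[0.2, 0, 0], [0, 0, 0], 75]
    - [[0.2, 0, 0], [0, 0, 0], 75]
    - [[0, 0, 0], [0, 0, 0], 75]

```text
time: 18.2
ee_pos: [0.5932, 0.0028, 0.0158]
eef_rot: [0.999, 0.032, -0.0, 0.0]
ft_force: [-5.0, -0.8, 2.7]
width: 0.0653
grip_force: 2.4
```

Run:
```python
from h import *
st()
```

```text
t18.20 tcp [0.5932 0.0028 0.0158] head 0.0649 tilt [-0.0003 -0.0002] F [-4.95 -0.79  2.66] w 0.065
```

>>> move_arm:
  targets:
    - [[0.2, 0, 0], [0, 0, 0], 75]
    - [[0.3, 0, 0], [0, 0, 0], 75]
    - [[0.3, 0, 0], [0, 0, 0], 75]
    - [[0.3, 0, 0], [0, 0, 0], 75]
    - [[0.3, 0, 0], [0, 0, 0], 75]
    - [[0.2, 0, 0], [0, 0, 0], 75]
    - [[0, 0, 0], [0, 0, 0], 75]

```text
time: 19.08
ee_pos: [0.6091, 0.0037, 0.0158]
eef_rot: [0.999, 0.032, -0.0, 0.0]
ft_force: [-5.2, -0.9, 3.8]
width: 0.0651
grip_force: 2.6
```

>>> move_arm:
  targets:
    - [[0.1, 0, 0], [0, 0, 0], 75]
    - [[0.1, 0, 0], [0, 0, 0], 75]
    - [[0.1, 0, 0], [0, 0, 0], 75]
    - [[0.1, 0, 0], [0, 0, 0], 75]

```text
time: 19.58
ee_pos: [0.6128, 0.004, 0.0158]
eef_rot: [0.999, 0.032, -0.0, 0.0]
ft_force: [-7.9, -0.2, 4.3]
width: 0.0653
grip_force: 3.6
```

Run:
```python
from h import *
st(); a=snap('top','top5')['image'][100:240,190:320]; b=snap('side','side5')['image'][130:280,130:320]
a=cv2.resize(a,None,fx=4,fy=4,interpolation=cv2.INTER_CUBIC)[:450,:390];b=cv2.resize(b,None,fx=2,fy=2,interpolation=cv2.INTER_CUBIC)
m=np.zeros((450,780,3),np.uint8);m[:,:390]=a;m[:300,400:780]=b
cv2.imwrite('pics/m5.png',m)
```

```text
t19.57 tcp [0.6128 0.004  0.0158] head 0.0649 tilt [-0.001  -0.0004] F [-7.94 -0.15  4.31] w 0.065
```

View pics/m5.png

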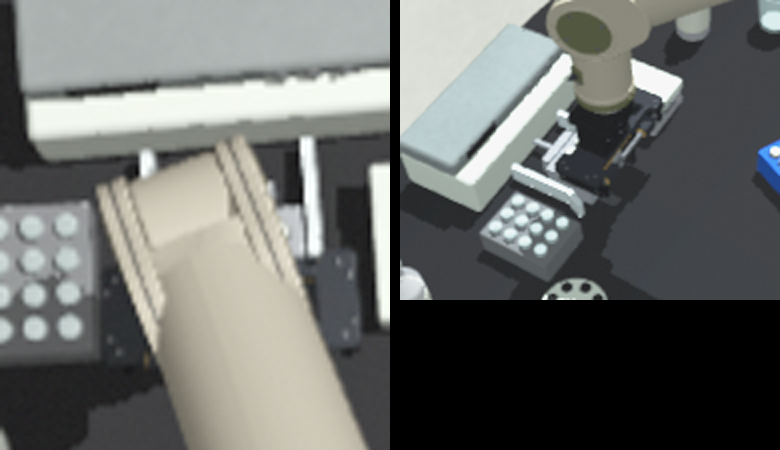

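The rack is between the guides and close to the stop, so I'll go on in small steps by feel.

>>> move_arm:
  targets:
    - [[0.05, 0, 0], [0, 0, 0], 75]
    - [[0.05, 0, 0], [0, 0, 0], 75]
    - [[0, 0, 0], [0, 0, 0], 75]

```text
time: 20.05
ee_pos: [0.6138, 0.0041, 0.0158]
eef_rot: [0.999, 0.032, -0.0, 0.0]
ft_force: [-7.0, -0.3, 5.0]
width: 0.0652
grip_force: 3.3
```

>>> move_arm:
  targets:
    - [[0.05, 0, 0], [0, 0, 0], 75]
    - [[0.05, 0, 0], [0, 0, 0], 75]
    - [[0, 0, 0], [0, 0, 0], 75]

```text
time: 20.42
ee_pos: [0.6148, 0.0041, 0.0158]
eef_rot: [0.999, 0.032, -0.0, 0.0]
ft_force: [-7.4, -0.7, 5.0]
width: 0.0649
grip_force: 3.6
```

Run:
```python
from h import *
st()
```

```text
t20.43 tcp [0.6148 0.0041 0.0158] head 0.0649 tilt [-0.0009 -0.0004] F [-7.43 -0.67  4.99] w 0.065
```

>>> move_arm:
  targets:
    - [[0.06, 0, 0], [0, 0, 0], 75]
    - [[0.06, 0, 0], [0, 0, 0], 75]
    - [[0.06, 0, 0], [0, 0, 0], 75]
    - [[0, 0, 0], [0, 0, 0], 75]

```text
time: 20.92
ee_pos: [0.6165, 0.0043, 0.0158]
eef_rot: [0.999, 0.032, -0.001, 0.0]
ft_force: [-8.2, -1.0, 5.2]
width: 0.0652
grip_force: 3.6
```

>>> move_arm:
  targets:
    - [[0.06, 0, 0], [0, 0, 0], 75]
    - [[0.06, 0, 0], [0, 0, 0], 75]
    - [[0.06, 0, 0], [0, 0, 0], 75]
    - [[0, 0, 0], [0, 0, 0], 75]

```text
time: 21.42
ee_pos: [0.6183, 0.0044, 0.0158]
eef_rot: [0.999, 0.032, -0.001, 0.0]
ft_force: [-8.3, -0.4, 5.0]
width: 0.0653
grip_force: 3.7
```

>>> move_arm:
  targets:
    - [[0.05, 0, 0], [0, 0, 0], 75]
    - [[0.05, 0, 0], [0, 0, 0], 75]
    - [[0, 0, 0], [0, 0, 0], 75]

```text
time: 21.8
ee_pos: [0.6192, 0.0045, 0.0158]
eef_rot: [0.999, 0.032, -0.001, 0.0]
ft_force: [-8.4, 0.5, 4.8]
width: 0.0655
grip_force: 3.9
```

>>> move_arm:
  targets:
    - [[-0.3, 0, 0], [0, 0, 0], 75]
    - [[-0.2, 0, 0], [0, 0, 0], 75]
    - [[0, 0, 0], [0, 0, 0], 75]
    - [[0.2, 0, 0], [0, 0, 0], 75]
    - [[0.2, 0, 0], [0, 0, 0], 75]
    - [[0.1, 0, 0], [0, 0, 0], 75]
    - [[0.1, 0, 0], [0, 0, 0], 75]
    - [[0, 0, 0], [0, 0, 0], 75]

```text
time: 22.8
ee_pos: [0.6194, 0.0044, 0.0154]
eef_rot: [0.999, 0.032, -0.002, 0.0]
ft_force: [-9.1, -1.1, 6.6]
width: 0.0653
grip_force: 4.5
```

>>> move_arm:
  targets:
    - [[0.06, 0, 0], [0, 0, 0], 75]
    - [[0.06, 0, 0], [0, 0, 0], 75]
    - [[0.06, 0, 0], [0, 0, 0], 75]
    - [[0, 0, 0], [0, 0, 0], 75]

```text
time: 23.3
ee_pos: [0.6212, 0.0046, 0.0154]
eef_rot: [0.999, 0.032, -0.002, 0.0]
ft_force: [-9.0, -1.2, 6.9]
width: 0.0651
grip_force: 4.6
```

>>> move_arm:
  targets:
    - [[0.06, 0, 0], [0, 0, 0], 75]
    - [[0.06, 0, 0], [0, 0, 0], 75]
    - [[0, 0, 0], [0, 0, 0], 75]

```text
time: 23.68
ee_pos: [0.6217, 0.0046, 0.0153]
eef_rot: [0.999, 0.032, -0.002, 0.0]
ft_force: [-12.6, -1.2, 10.3]
width: 0.0654
grip_force: 6.6
```

The vertical force grows with the push because the fingertips lag, so contact is at the rack's top edge. I'll back off and tilt the tips forward to push low.

>>> move_arm:
  targets:
    - [[-0.3, 0, 0], [0, 0, 0], 75]
    - [[-0.5, 0, 0], [0, 0, 0], 75]
    - [[0, 0, 0], [0, 0.05, 0], 75]
    - [[0, 0, 0], [0, 0, 0], 75]
    - [[0, 0, 0], [0, 0, 0], 75]

```text
time: 24.3
ee_pos: [0.6161, 0.0041, 0.0157]
eef_rot: [0.999, 0.032, 0.025, -0.001]
ft_force: [0.2, -0.6, 0.5]
width: 0.0654
grip_force: 0.0
```

Run:
```python
from h import *
st(); to(.6152,.0042,.0125,.0665)
```

```text
t24.30 tcp [0.6161 0.0041 0.0157] head 0.0647 tilt [0.0495 0.003 ] F [ 0.17 -0.61  0.54] w 0.065
t24.30 tcp [0.6161 0.0041 0.0157] head 0.0647 tilt [0.0495 0.003 ] F [ 0.17 -0.61  0.54] w 0.065
shift cm [-0.1  -0.02  0.32] wz -0.002
```

>>> move_arm:
  targets:
    - [[0, 0, 0.3], [0, 0, 0], 75]
    - [[0.2, 0, 0], [0, 0, 0], 75]
    - [[0.2, 0, 0], [0, 0, 0], 75]
    - [[0.05, 0, 0], [0, 0, 0], 75]
    - [[0, 0, 0], [0, 0, 0], 75]

```text
time: 24.92
ee_pos: [0.6206, 0.0045, 0.0128]
eef_rot: [0.999, 0.032, 0.025, -0.001]
ft_force: [0.3, 0.3, -0.2]
width: 0.0653
grip_force: 0.0
```

>>> move_arm:
  targets:
    - [[0.05, 0, 0.003], [0, 0, 0], 75]
    - [[0.05, 0, 0.003], [0, 0, 0], 75]
    - [[0, 0, 0], [0, 0, 0], 75]

```text
time: 25.3
ee_pos: [0.6215, 0.0046, 0.0128]
eef_rot: [0.999, 0.032, 0.025, -0.001]
ft_force: [0.3, -0.4, 0.6]
width: 0.0653
grip_force: 0.0
```

>>> move_arm:
  targets:
    - [[0.05, 0, 0.003], [0, 0, 0], 75]
    - [[0.05, 0, 0.003], [0, 0, 0], 75]
    - [[0, 0, 0], [0, 0, 0], 75]

```text
time: 25.68
ee_pos: [0.622, 0.0046, 0.0127]
eef_rot: [0.999, 0.032, 0.024, -0.001]
ft_force: [-4.6, -0.6, 3.9]
width: 0.065
grip_force: 2.6
```

>>> move_arm:
  targets:
    - [[0.04, 0, 0.002], [0, 0, 0], 75]
    - [[0.04, 0, 0.002], [0, 0, 0], 75]
    - [[0, 0, 0], [0, 0, 0], 75]

```text
time: 26.05
ee_pos: [0.6221, 0.0046, 0.0126]
eef_rot: [0.999, 0.032, 0.024, -0.001]
ft_force: [-9.1, -1.6, 6.9]
width: 0.0653
grip_force: 4.7
```

>>> move_arm:
  targets:
    - [[0, 0, -0.03], [0, 0, 0], 75]
    - [[0, 0, 0], [0, 0, 0], 75]

```text
time: 26.3
ee_pos: [0.622, 0.0046, 0.0126]
eef_rot: [0.999, 0.032, 0.024, -0.001]
ft_force: [-7.8, -0.1, 4.8]
width: 0.0649
grip_force: 3.9
```

Run:
```python
from h import *
st(); s=r.read_state(); print(s['torque'],s['grip_force'])
```

```text
t26.30 tcp [0.622  0.0046 0.0126] head 0.0649 tilt [0.0473 0.0027] F [-7.84 -0.06  4.79] w 0.065
[-1.47137582e-01  1.74364096e+00 -1.61977569e-03] 3.929111212491989
```

>>> move_arm:
  targets:
    - [[0, 0, -0.03], [0, 0, 0], 75]
    - [[0, 0, -0.02], [0, 0, 0], 75]
    - [[0, 0, 0], [0, 0, 0], 75]

```text
time: 26.68
ee_pos: [0.622, 0.0046, 0.0128]
eef_rot: [0.999, 0.032, 0.024, -0.001]
ft_force: [-6.4, 0.2, 0.8]
width: 0.0652
grip_force: 2.8
```

>>> move_arm:
  targets:
    - [[0.04, 0, -0.01], [0, 0, 0], 75]
    - [[0.04, 0, -0.02], [0, 0, 0], 75]
    - [[0, 0, 0], [0, 0, 0], 75]

```text
time: 27.05
ee_pos: [0.6221, 0.0045, 0.0128]
eef_rot: [0.999, 0.032, 0.023, -0.001]
ft_force: [-8.6, -0.8, 0.6]
width: 0.0653
grip_force: 4.0
```

>>> move_arm:
  targets:
    - [[0.04, 0, -0.01], [0, 0, 0], 75]
    - [[0.04, 0, -0.02], [0, 0, 0], 75]
    - [[0, 0, 0], [0, 0, 0], 75]

```text
time: 27.42
ee_pos: [0.6221, 0.0045, 0.0128]
eef_rot: [0.999, 0.032, 0.022, -0.0]
ft_force: [-10.9, -1.2, 1.8]
width: 0.0652
grip_force: 5.2
```

>>> move_arm:
  targets:
    - [[0.04, 0, -0.02], [0, 0, 0], 75]
    - [[0, 0, 0], [0, 0, 0], 75]

```text
time: 27.68
ee_pos: [0.6222, 0.0045, 0.0128]
eef_rot: [0.999, 0.033, 0.022, -0.0]
ft_force: [-11.4, -1.6, 1.0]
width: 0.0653
grip_force: 5.6
```

Run:
```python
from h import *
st(); print(r.read_state()['torque'])
```

```text
t27.68 tcp [0.6222 0.0045 0.0128] head 0.0651 tilt [0.0435 0.0023] F [-11.36  -1.6    0.96] w 0.065
[-0.21065262  2.63966735  0.06001934]
```

>>> move_arm:
  targets:
    - [[0.04, 0, -0.01], [0, 0, 0], 75]
    - [[0.02, 0, -0.01], [0, 0, 0], 75]
    - [[0, 0, 0], [0, 0, 0], 75]
    - [[0, 0, 0], [0, 0, 0], 75]

```text
time: 28.18
ee_pos: [0.6222, 0.0045, 0.0128]
eef_rot: [0.999, 0.033, 0.021, -0.0]
ft_force: [-12.8, -1.6, 1.3]
width: 0.0655
grip_force: 6.6
```

Run:
```python
from h import *
st()
```

```text
t28.18 tcp [0.6222 0.0045 0.0128] head 0.0651 tilt [0.0424 0.0021] F [-12.8   -1.57   1.27] w 0.065
```

Firm on the stop: 12.8 N at the tool, so about 9–10 N on the bay after friction. Now I'll back away and look.

>>> move_arm:
  targets:
    - [[-0.1, 0, 0], [0, 0, 0], 75]
    - [[-0.2, 0, 0], [0, 0, 0], 75]
    - [[-0.5, 0, 0], [0, 0, 0], 75]
    - [[-1.5, 0, 0], [0, 0, 0], 75]
    - [[-2, 0, 0], [0, 0, 0], 75]
    - [[-2, 0, -1], [0, 0, 0], 75]
    - [[-2, 0, -3], [0, 0, 0], 75]
    - [[-2, 0, -4], [0, 0, 0], 75]
    - [[-2, 0, -4], [0, 0, 0], 75]
    - [[-1, 0, -4], [0, 0, 0], 75]
    - [[0, 0, -2], [0, 0, 0], 75]
    - [[0, 0, 0], [0, 0, 0], 75]

```text
time: 29.68
ee_pos: [0.4855, -0.0044, 0.1896]
eef_rot: [0.999, 0.032, 0.027, 0.0]
ft_force: [0.4, 0.2, -0.1]
width: 0.065
grip_force: 0.0
```

Run:
```python
from h import *
st(); a=snap('top','top6')['image'][100:240,190:320]; b=snap('wrist','w6')['image']; c=snap('side','side6')['image'][150:260,150:270]
a=cv2.resize(a,None,fx=3,fy=3,interpolation=cv2.INTER_CUBIC)[:300,:390];c=cv2.resize(c,None,fx=2.5,fy=2.5,interpolation=cv2.INTER_CUBIC)
m=np.zeros((590,790,3),np.uint8);m[:300,:390]=a;m[:275,400:700]=c;m[300:590,100:660]=b[:290]
cv2.imwrite('pics/m6.png',m)
```

```text
t29.68 tcp [ 0.4855 -0.0044  0.1896] head 0.0647 tilt [0.0545 0.0016] F [ 0.41  0.17 -0.11] w 0.065
```

View pics/m6.png

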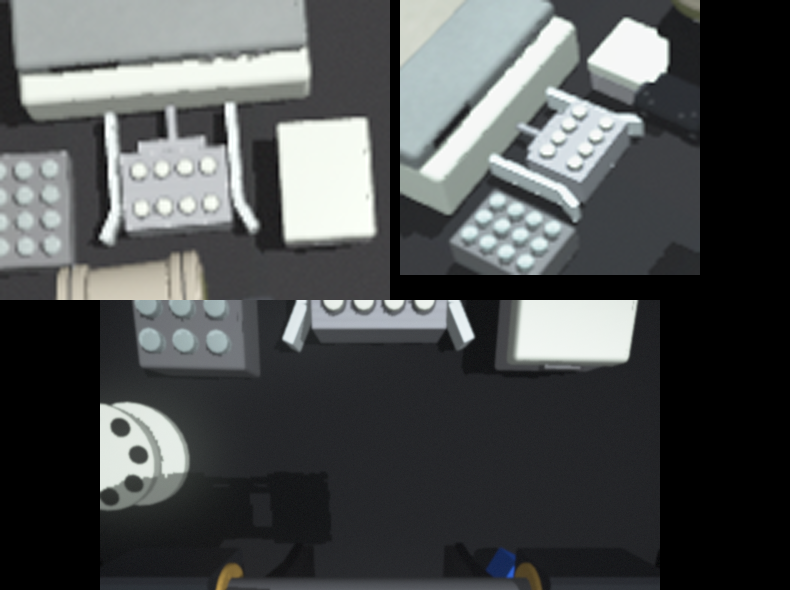

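The rack sits centred between the guides, with its front face (top crop y≈155) flush on the stop and square to it. Nothing else has moved, and the arm is clear, so I'm handing in.

```bash
python3 -c "
from bench import r
print(r.close_job())"
```

```text
the job is handed in; nothing more can be done
None
```

The rack was slid round the tip box into the bay and pressed onto the end stop with an estimated 9–10 N (12.8 N at the tool, less bench friction); in the last pictures it looks square and touching the stop, nothing else looks moved, and I handed in with the arm clear at about 30 s — the pin's position can't be read, so "flush" rests on the hard stop I felt.

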